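# Fit the oblong forming plate to the bench former

### The arm

A 6-joint arm with a two-finger parallel gripper is mounted at the origin on the work surface. World frame = base frame: x ahead of the robot, y to its left, z up, the work surface at z = 0. Lengths are in m, angles in rad, forces in N, time in s.
With the tool pointing down it reaches from about 0.35 to 1 m from the base axis. Payload 7.1 kg.
Tool frame: the origin (TCP) lies between the finger pads; the fingertips stand bot.tip_reach ahead of it and the grasp point (between the pads) lies 8 mm behind it (bot.tip_reach is the distance from the TCP to the fingertips, in m); x points along the fingers, y is the direction in which the jaws open and shut, and the axes are right-handed (so a half turn about x gives the same grasp; the last joint's range is limited). The gripper opens to 85 mm and grips with 20 to 120 N. Pads are 22 mm wide; open, the fingers measure 114 mm over their backs; the gripper's body (76 mm by 85 mm) begins 54 mm behind the grasp point. The pads swing forward as they close: fully open they stand 13 mm farther back than shut.
Start: joints at [1.32, 0.423, 1.63, -0, 1.089, -0.019], TCP at [0.144, 0.608, 0.242] pointing down, gripper open.
Joint ranges: [-3, 3], [-0.9, 2.11], [0.09, 2.58], [-1.31, 4.45], [0.11, 2.69], [-2.54, 2.54]. Speed limits (rad/s): [2.39, 2.39, 3.01, 3.14, 3.14, 3.14].

### API

Orientations are given as a unit quaternion [w, x, y, z].
In Python, from bench import bot, grab_frame, get_calibration gives the robot as it stands. Calls block until the motion is done:
- bot.move_pose(position, orientation): joint-space move of the TCP to a pose.
- bot.move_linear(position, rotation=None, feed=0.15, threshold=None): straight line of the TCP; rotation=None keeps the orientation; feed is the mean speed in m/s. With threshold (N) it stops when the force on the tool has changed by that much, and returns True; else False.
- bot.move_joints(angles): joint-space move.
- bot.open_jaws() and bot.close(): open the fingers fully, or close them until they stop; the grip force is fixed at half the most.
- bot.dwell(seconds).
- bot.solve_ik(position, orientation): joint angles nearest the present ones, or None.
- bot.observe(): the state.
- grab_frame(name): name is "scene" or "side" or "wrist"; returns (picture, depth): 400x640x3 uint8, red, green, blue; 400x640 float32, m along the optical axis (not along the pixel's ray), 0 where there is no reading.
- get_calibration(name): a dict with "K" (3x3 intrinsics, pixels), "R" (3x3) and "t" (3): a world point X has camera coordinates R X + t; the wrist camera has in their place "tool_from_camera" (4x4, takes a point from camera to tool coordinates, whose origin is the TCP and whose axes are the tool frame's). Camera axes: x right, y down, z forward; pixel columns grow to the right and rows downward; lengths in m; the calibration is good to about 2 mm. The wrist camera is an equidistant fisheye: a pixel r from the principal point sees the ray r / f radians off the axis. A picture is of the moment at which its call begins: read the wrist's pose just before it. get_calibration takes no time and is no camera call.
A pose or a line that the arm cannot do raises bot.IKError and nothing moves.
- bot.finish_job(): hands the job in, once; it reports no verdict.
The state is a dict: "time": time; "joints": joint angles; "joint_velocities": joint speeds; "joint_efforts": joint torques, N m; "eef_pos": TCP position; "eef_rot": TCP orientation; "ft_force": force on the tool from outside, world axes, zero at the start; "moment": the same for the moment, N m; "width": finger opening in m.
Only numpy, scipy, OpenCV 4.12 (cv2) and the standard library are available. Lean on these libraries where they do the work, as an engineer would, in place of code of your own. Each camera call takes 0.05 s, during which the arm holds its last target.

### The job

Get the bench former ready for croquettes: draw back its locking slide, lay the forming plate with the oblong pockets in the bed's opening (lower it in, do not drop it) and press it down until it sits flush and level all round. Then push the slide fully home over the plate's end to lock it in, and leave the other plate and everything else on the table where they are.

Things in the scene. Friction and masses are not known exactly. Their poses are not given: they have to be found in the camera images.
- plate_mid (a point): Forming plate with four OBLONG pockets (dark, 56 by 22 mm), white plastic, 0.3 kg: slab 100 (x) by 140 (y) by 12 mm with an upright rib handle along its middle, 14 mm thick (x), 70 long (y), 30 above the slab. This point is its centre, 21 mm above its underside (slab top 9 mm below it, handle top 21 mm above it). z up. Starts flat, rib pointing roughly away from the robot. Fits either way round.
- seat (a point): Centre of the floor of the bed's opening, 38 mm above the table. The opening is 110 (x) by 150 (y) by 12 mm deep, so a seated plate is flush with the bed's top, with 5 mm play all round, its rib along this y and its centre 21 mm above this point. Four rubber studs in the floor hold a plate that is merely laid in 4 to 7 mm proud and uneven. z up.
- bed: The bench former's bed, fixed: aluminium slab 150 mm wide (x), top 50 mm above the table. Origin on the table under the opening's centre, axes as the opening's; it runs from y = +95 to y = -205 mm. The opening's four studs lie at x = +-36, y = +-54 mm; each gives way at about 4 N, sinks flush with the opening's floor and stays down.
- slide (a joint): Locking slide of the bed, in m: 0 = home, its tongue 28 mm over the -y end of the opening; 0.06 = fully back, towards the bed's -y (from 0.03 the opening is clear). Starts within 7 mm of home. About 2.5 N of friction; stays where it is left. The tongue, 90 mm wide and 8 thick, runs 2.5 mm above the bed's top: it passes over a seated plate but jams against a proud one.
- slide_lug (a point): Centre of the slide's upright lug: dark steel, 50 mm (x) by 16 mm thick (y, the sliding direction) by 32 mm tall, standing on the tongue (tongue top 16 mm below this point). This point lies 107 mm to the -y side of the opening's centre when the slide is home, and 38.5 mm above the opening's floor. Axes as the bed's.
- round_plate: The other forming plate: same size and handle, but with six ROUND pockets (dark, 33 mm) (loose). Not wanted; leave it lying. Origin at the centre of its underside, y along its rib.
- mug: Bystander (loose): white mug, 80 mm wide, 90 mm tall. Origin at the centre of its underside.
- bowl: Bystander (loose): steel bowl, 150 mm wide, 60 mm tall. Origin at the centre of its underside.
- spatula: Bystander (loose): steel spatula lying flat, beyond the plates.
- bottle: Bystander (loose): bottle, 66 mm wide, 170 mm tall. Origin at the centre of its underside.
- jar: Bystander (loose): jar, 60 mm wide, 70 mm tall. Origin at the centre of its underside.
- cup: Bystander (loose): steel cup, 72 mm wide, 70 mm tall. Origin at the centre of its underside.
- plate: The plate with oblong pockets again: origin at the centre of its underside, same axes as its centre point.
Mind the look-alikes: they are no part of the job. What is shaped like the plate but blue or pink is not meant.

How it is judged:
On the way, in this order (a step that is already met when the one before it is completed fails the run):
1. the locking slide is drawn back at least 30 mm, clear of the opening (value of joint slide above 0.03 m), for 0.1 s.
2. the oblong-pocket plate sits in the opening, pressed down flush and level (horizontal distance between plate_mid and seat below 0.009 m and z of plate_mid in the frame of seat between 0.018 and 0.023 m and angle between the z axis of plate_mid and the z axis of seat, either way round below 0.018 rad), for 0.2 s.
3. the slide is home over the seated plate (all of step 2 and value of joint slide below 0.008 m and linear speed of plate below 0.02 m/s and velocity of joint slide between -0.01 and 0.01 m/s), for 0.2 s.
At the end, for the whole second after the job is handed in: The plate with the oblong pockets lies in the opening (centre within 9 mm), no more than 2 mm proud and within 1 degree (0.018 rad) of level with the bed, at rest, and the slide is within 8 mm of home (all of step 3); the robot touches nothing.
It fails at once if the plate with the round pockets is moved by more than 30 mm (distance of round_plate from where it was at the start of the episode above 0.03 m).
It fails at once if a bystander is moved by more than 30 mm (distance of any of mug, bowl, spatula, bottle, jar, cup from where it was at the start of the episode above 0.03 m).
It fails at once if the plate is dropped (faster than 0.6 m/s near the opening with the gripper off it) (horizontal distance between plate_mid and seat below 0.06 m and linear speed of plate above 0.6 m/s and contact force between the fingers and plate below 0.1 N).
It also fails if it takes over 72 s, if anything falls off the work surface, if the arm or the gripper's body presses on something with over 40 N, if the wrist force passes 120 N, or if a joint passes its speed limit or range.

## Working session

There is one attempt and no reset: what is moved stays moved. The work goes in short steps, each a Python script; the robot and the scene stay as the last script left them, time stands still between calls to the robot, and variables do not carry over. Pictures are saved under pics/ and viewed, and the job is handed in when it is done.

```bash
ls; mkdir -p pics; python3 - <<'E'
from bench import bot, grab_frame, get_calibration
import cv2
s=bot.observe();print(s, bot.tip_reach)
for n in ("scene","side","wrist"):
    p,d=grab_frame(n); cv2.imwrite(f"pics/{n}0.png",p[:,:,::-1]); import numpy as np; np.savez(f"{n}0.npz",p=p,d=d)
    print(n,get_calibration(n))
E
```

```text
pics
{'time': 0.0, 'joints': array([ 1.31999772e+00,  4.23843915e-01,  1.63067947e+00,  1.83987950e-05,
        1.08862213e+00, -1.90087999e-02]), 'joint_velocities': array([ 0.00074372,  0.00014102,  0.00184028, -0.00017008, -0.00017677,
        0.00105348]), 'joint_efforts': array([-3.48204803e-04, -5.57369971e+01, -2.81751841e+01,  7.90938088e-05,
        6.88931585e-03,  7.44867464e-06]), 'eef_pos': array([0.14341911, 0.60777792, 0.2415479 ]), 'eef_rot': array([ 0.70228319,  0.08122646,  0.70244228, -0.08231298]), 'ft_force': array([-0.46465214,  0.07521112,  0.24869343]), 'moment': array([-0.01668527, -0.02332854, -0.01227913]), 'width': 0.08538986607002887} 0.011
scene {'K': array([[367.71948859,   0.        , 325.69355028],
       [  0.        , 367.71948859, 202.21720189],
       [  0.        ,   0.        ,   1.        ]]), 'R': array([[ 0.7495347 ,  0.66185432, -0.01210734],
       [ 0.4677885 , -0.54252347, -0.69774078],
       [-0.46837127,  0.51731725, -0.71624801]]), 't': array([-0.40119098, -0.22361956,  1.30773875])}
side {'K': array([[462.56401534,   0.        , 317.3572762 ],
       [  0.        , 462.56401534, 203.75988573],
       [  0.        ,   0.        ,   1.        ]]), 'R': array([[ 0.93055016, -0.36615746, -0.00226341],
       [-0.19958819, -0.50203035, -0.84150465],
       [ 0.30698691,  0.78351404, -0.54024512]]), 't': array([-0.47978358,  0.15540321,  1.12143071])}
wrist {'K': array([[309.70691629,   0.        , 314.25195527],
       [  0.        , 309.70691629, 202.18626656],
       [  0.        ,   0.        ,   1.        ]]), 'tool_from_camera': array([[ 9.32672886e-04, -3.00947017e-01,  9.53640406e-01,
        -1.30985994e-01],
       [ 9.99998815e-01,  1.44870864e-03, -5.20832837e-04,
        -7.33212791e-04],
       [-1.22480400e-03,  9.53639761e-01,  3.00948012e-01,
        -7.60447299e-02],
       [ 0.00000000e+00,  0.00000000e+00,  0.00000000e+00,
         1.00000000e+00]])}
```

View pics/scene0.png

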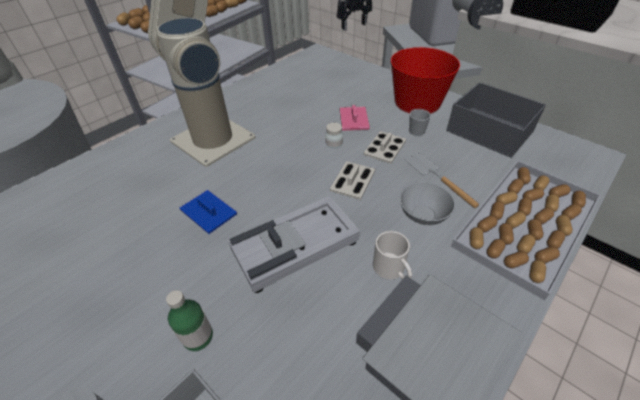

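View pics/side0.png

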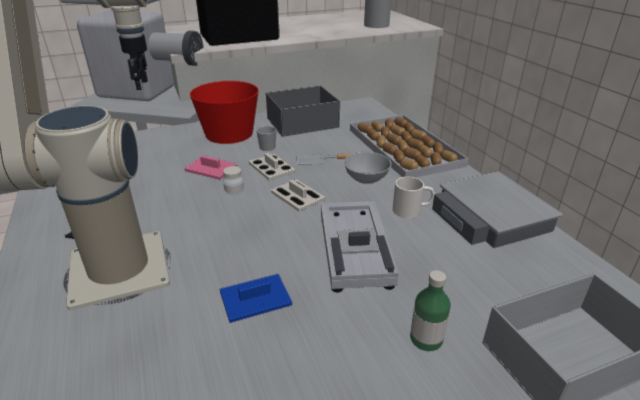

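View pics/wrist0.png

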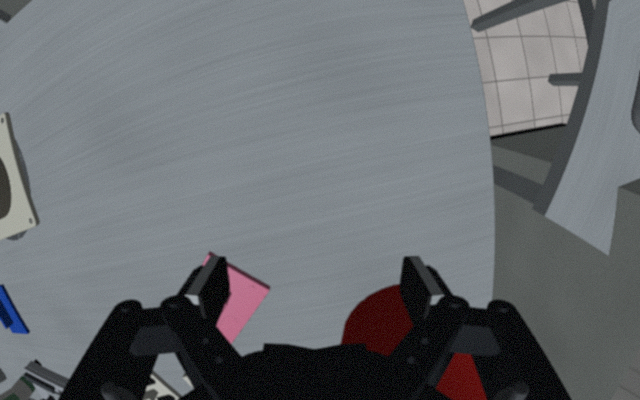

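```bash
python3 - <<'E'
import cv2,numpy as np
a=cv2.imread("pics/scene0.png");b=cv2.imread("pics/side0.png")
f=lambda i,x,y,w,h,s:cv2.resize(i[y:y+h,x:x+w],None,fx=s,fy=s,interpolation=cv2.INTER_CUBIC)
cv2.imwrite("pics/c1.png",np.hstack([f(a,310,120,100,90,4),f(b,240,140,100,90,4)]))
cv2.imwrite("pics/c2.png",np.hstack([f(a,220,190,150,110,2.6),f(b,300,190,110,110,2.6)]))
E
```

```text
(no output)
```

View pics/c1.png

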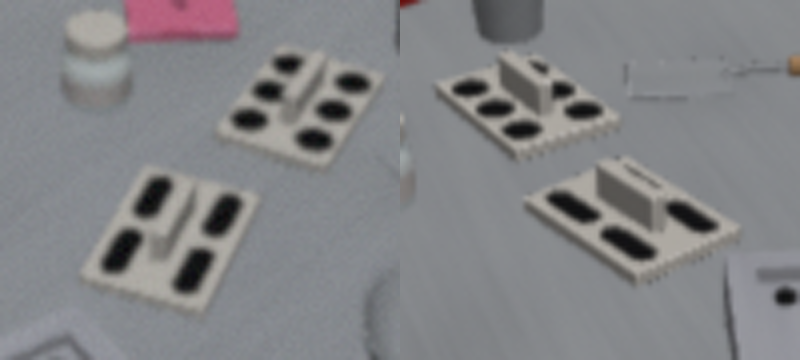

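View pics/c2.png

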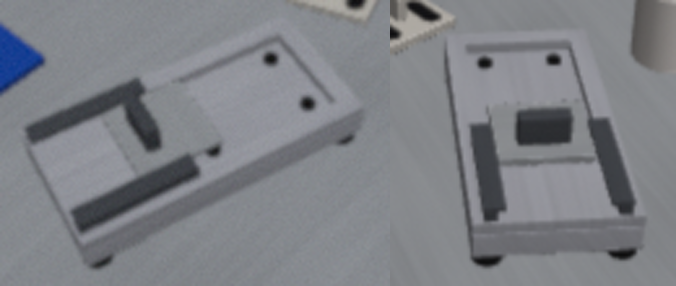

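```bash
cat > h.py <<'E'
import numpy as np, cv2
from bench import get_calibration
def cloud(n,f=None):
    z=np.load(f or f"{n}0.npz");d=z['d'];c=get_calibration(n);K=c['K']
    v,u=np.mgrid[:400,:640]
    X=np.stack([(u-K[0,2])/K[0,0]*d,(v-K[1,2])/K[1,1]*d,d],-1)
    return z['p'],(X-c['t'])@c['R'],d>0
def ray(n,uv,z):
    c=get_calibration(n);K=c['K'];uv=np.atleast_2d(uv).astype(float)
    r=np.c_[(uv-K[:2,2])/[K[0,0],K[1,1]],np.ones(len(uv))]@c['R'];o=-c['R'].T@c['t']
    return o+r*((z-o[2])/r[:,2])[:,None]
E
python3 - <<'E'
from h import *
for n,box in (("scene",(325,158,380,202)),("side",(270,172,328,212))):
    p,X,ok=cloud(n)
    x0,y0,x1,y1=box
    m=np.zeros(ok.shape,bool);m[y0:y1,x0:x1]=1
    P=p.astype(int)
    print(n,P[y0+3,x0+3])
    for uv in ((353,180),(120,330)): print("ctr",uv,X[uv[1],uv[0]],p[uv[1],uv[0]])
    w=m&ok&(P[...,0]-P[...,2]>5)&(P.sum(-1)>300)
    q=X[w];print(w.sum(),q.mean(0),np.percentile(q[:,2],[2,25,50,75,95,99]))
    uv=np.argwhere(w)[:,::-1]; 
    top=q[q[:,2]>.03]; print("handle",len(top),top.mean(0),top.min(0),top.max(0))
    sl=q[q[:,2]<.02]; r=cv2.minAreaRect(sl[:,:2].astype(np.float32)*1000);print("slab",r,cv2.boxPoints(r))
    e=m&ok; print("table z",np.median(X[380:395,100:120,2]))
print("corners",ray("scene",[(346.2,162),(374.5,168.7),(360.7,197.5),(330.5,188.7)],.012))
print("side corners",ray("side",[(240+525/4,140+200/4),(240+640/4,140+280/4),(240+740/4,140+230/4),(240+615/4,140+155/4)],.012))
# bed
for n in("scene","side"):
    p,X,ok=cloud(n); b=ok&(X[...,2]>.03)&(X[...,2]<.095)&(X[...,0]>.35)&(X[...,0]<.8)&(X[...,1]>-.35)&(X[...,1]<.2)
    cv2.imwrite(f"pics/b_{n}.png",(b*255).astype(np.uint8))
E
```

```text
scene [134 136 143]
ctr (353, 180) [0.52443819 0.13815665 0.02057025] [113 112 108]
ctr (120, 330) [ 4.26826285e-01 -5.66077545e-01 -1.16507649e-04] [136 141 144]
624 [0.52072973 0.13979237 0.01649697] [0.00856746 0.01097035 0.01226621 0.01412227 0.04181531 0.04347587]
handle 96 [0.51553675 0.14665634 0.03987541] [0.49706112 0.11637513 0.030442  ] [0.53015716 0.18371456 0.04450425]
slab ((504.11700439453125, 177.9093475341797), (98.19734954833984, 203.6820831298828), 18.282732009887695) [[425.54865  259.2069  ]
 [489.445     65.80667 ]
 [582.68536   96.611786]
 [518.789    290.01202 ]]
table z -0.00029703966673528897
side [160 156 150]
ctr (353, 180) [7.08071867e-01 1.78131905e-01 6.78862119e-04] [131 134 137]
ctr (120, 330) [-0.00496685 -0.20874889  0.00027685] [135 137 139]
689 [0.50720334 0.15241402 0.01564965] [0.00363363 0.01113813 0.01288788 0.01463041 0.04266998 0.04442219]
handle 82 [0.51225778 0.14427565 0.04127425] [0.49506581 0.11328096 0.03084634] [0.52904113 0.18163582 0.04666314]
slab ((503.59405517578125, 189.42813110351562), (114.61752319335938, 227.64511108398438), 10.661347389221191) [[426.21698 290.68353]
 [468.33218  66.96806]
 [580.9711   88.17273]
 [538.85596 311.88818]]
table z 0.000485462799430087
corners [[0.44823469 0.19922414 0.012     ]
 [0.53740511 0.23189162 0.012     ]
 [0.58332761 0.10084659 0.012     ]
 [0.49175578 0.07131626 0.012     ]]
side corners [[ 0.7246184   0.08452355  0.012     ]
 [ 0.74998456 -0.04395199  0.012     ]
 [ 0.85244552 -0.01262212  0.012     ]
 [ 0.82217181  0.11995378  0.012     ]]
```

View pics/b_scene.png

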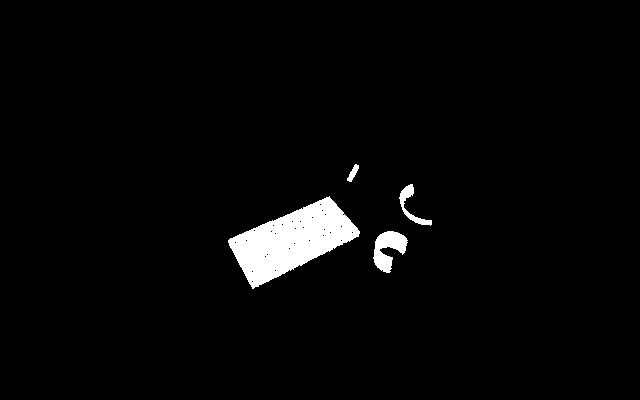

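```bash
python3 - <<'E'
from h import *
for n in("scene","side"):
    p,X,ok=cloud(n); 
    for lo,hi,name in((.045,.054,"top"),(.036,.041,"floor"),(.055,.07,"tongue/rails"),(.08,.1,"lug")):
        b=ok&(X[...,2]>lo)&(X[...,2]<hi)&(X[...,0]>.35)&(X[...,0]<.8)&(X[...,1]>-.35)&(X[...,1]<.12)
        k,l,st,ce=cv2.connectedComponentsWithStats(b.astype(np.uint8))
        i=1+np.argmax(st[1:,4]); q=X[l==i]
        r=cv2.minAreaRect(q[:,:2].astype(np.float32)*1000)
        print(n,name,st[i],"c",np.round(r[0],1),np.round(r[1],1),round(r[2],1),"zmed",np.median(q[:,2]),"mean",q.mean(0))
    # dark: studs and lug
    b=ok&(X[...,2]>.03)&(X[...,2]<.1)&(X[...,0]>.35)&(X[...,0]<.8)&(X[...,1]>-.35)&(X[...,1]<.12)
    dk=(b&(p.sum(-1)<200)).astype(np.uint8)
    k,l,st,ce=cv2.connectedComponentsWithStats(dk)
    for i in range(1,k):
        if st[i,4]>3: q=X[l==i];print(" dark",st[i],ce[i].round(1),q.mean(0).round(4),"ray.041",ray(n,ce[i],.041).round(4))
    b=ok&(X[...,2]>.033)&(X[...,2]<.05)&(X[...,0]>.4)&(X[...,0]<.6)&(X[...,1]>.09)&(X[...,1]<.21)&(np.abs(X[...,0]-.514)<.03)
    k,l,st,ce=cv2.connectedComponentsWithStats(b.astype(np.uint8)); i=1+np.argmax(st[1:,4]);q=X[l==i]
    print("rib",len(q),cv2.minAreaRect(q[:,:2].astype(np.float32)*1000))
E
```

```text
scene top [ 228  196  132   90 2412] c [ 559.3 -148.3] [300.8 153.8] 72.6 zmed 0.04970564897849809 mean [ 0.56381674 -0.16917909  0.04963676]
scene floor [ 291  206   56   48 1189] c [571.9 -91.9] [146.2 104.9] 71.6 zmed 0.03798042174020063 mean [ 0.57774876 -0.08231516  0.03809344]
scene tongue/rails [ 229  220   76   59 1607] c [ 539.1 -215.2] [155.3 132.7] 72.7 zmed 0.06167089393233039 mean [ 0.54859657 -0.20885503  0.06188958]
scene lug [375 231  33  29 217] c [768.4 -37.9] [78.8 61.7] 88.9 zmed 0.08743254343572703 mean [ 0.76597411 -0.03728485  0.08686949]
 dark [322 211   4   3  12] [323.5 212. ] [ 0.5578 -0.0338  0.0417] ray.041 [[ 0.5574 -0.0333  0.041 ]]
 dark [406 213  11   8  15] [411.6 217.2] [0.7505 0.101  0.0472] ray.041 [[0.7483 0.1065 0.041 ]]
 dark [232 222  49  25 290] [261.5 234.5] [ 0.512  -0.2118  0.074 ] ray.041 [[ 0.4888 -0.1967  0.041 ]]
 dark [336 228   5   4  16] [338.  229.5] [ 0.6279 -0.0559  0.0425] ray.041 [[ 0.6271 -0.0549  0.041 ]]
 dark [300 247   4   3   8] [301.8 248. ] [ 0.5985 -0.1607  0.0427] ray.041 [[ 0.5975 -0.1599  0.041 ]]
 dark [249 252  47
[... 682 characters left out ...]
 0.9 zmed 0.0870575857634677 mean [ 0.76416186 -0.04139348  0.08680396]
 dark [361 211   4   4  14] [362.5 212.7] [ 0.6233 -0.0581  0.0429] ray.041 [[ 0.6246 -0.0556  0.041 ]]
 dark [334 212   5   4  15] [335.9 213.8] [ 0.5547 -0.0364  0.0429] ray.041 [[ 0.5558 -0.0339  0.041 ]]
 dark [349 233  21  13 212] [358.6 239.1] [ 0.5394 -0.204   0.0799] ray.041 [[ 0.5635 -0.1581  0.041 ]]
 dark [377 237  16  35 206] [384.8 254.2] [ 0.58   -0.2588  0.0646] ray.041 [[ 0.5954 -0.2345  0.041 ]]
 dark [332 239  12  36 195] [337.  257.3] [ 0.4738 -0.2287  0.0646] ray.041 [[ 0.4854 -0.2033  0.041 ]]
rib 101 ((509.5477294921875, 149.747314453125), (17.887001037597656, 74.86862182617188), 20.045873641967773)
```

```bash
cat >> h.py <<'E'
from scipy.spatial.transform import Rotation as Ro
from bench import bot, grab_frame
SEAT=np.array([.5755,-.0963]); BY=np.deg2rad(72.7); by=np.array([np.cos(BY),np.sin(BY)]); bx=np.array([by[1],-by[0]])
def quat(a):  # tool down, jaws along angle a
    X=np.array([0,0,-1.]);Y=np.array([np.cos(a),np.sin(a),0])
    q=Ro.from_matrix(np.c_[X,Y,np.cross(X,Y)]).as_quat();return q[[3,0,1,2]]
def tool(s):
    q=s['eef_rot'];T=np.eye(4);T[:3,:3]=Ro.from_quat([q[1],q[2],q[3],q[0]]).as_matrix();T[:3,3]=s['eef_pos'];return T
def wrist(name):
    s=bot.observe();p,d=grab_frame("wrist");T=tool(s)@get_calibration("wrist")["tool_from_camera"]
    cv2.imwrite(f"pics/{name}.png",p[:,:,::-1]);np.savez(name+".npz",p=p,d=d,T=T);return p,d,T
def wcloud(name):
    z=np.load(name+".npz");d=z['d'];T=z['T'];K=get_calibration("wrist")["K"]
    v,u=np.mgrid[:400,:640];R=wdir(np.c_[u.ravel(),v.ravel()],K)
    X=R*(d.ravel()/R[:,2])[:,None];X=X@T[:3,:3].T+T[:3,3]
    return z['p'],X.reshape(400,640,3),d>0
def wdir(uv,K):
    e=(np.atleast_2d(uv)-K[:2,2])/[K[0,0],K[1,1]];r=np.linalg.norm(e,axis=1)+1e-9
    return np.c_[e*(np.sin(r)/r)[:,None],np.cos(r)]
def wray(name,uv,z):
    T=np.load(name+".npz")['T'];r=wdir(uv,get_calibration("wrist")["K"])@T[:3,:3].T
    return T[:3,3]+r*((z-T[2,3])/r[:,2])[:,None]
E
python3 - <<'E'
from h import *
lug=SEAT-.109*by
print(lug,"bottle",ray("side",(430,315),.085),"mugbase")
for a in (BY,BY+np.pi):
    print(a,bot.solve_ik([*lug,.25],quat(a)),bot.solve_ik([*(SEAT-.16*by),.08],quat(a)))
for a in (np.deg2rad(18.8),np.deg2rad(18.8)+np.pi):
    print(bot.solve_ik([.513,.1505,.03],quat(a)),bot.solve_ik([*SEAT,.07],quat(a+np.deg2rad(-36.1))))
E
```

```text
[ 0.54308614 -0.20036893] bottle [[ 0.55828226 -0.47419775  0.085     ]] mugbase
1.2688543661998777 [-3.74010405e-01  3.46989051e-01  1.72755555e+00 -4.44089210e-16
  1.06704806e+00 -1.64286477e+00] [-4.61205073e-01  5.90556064e-01  1.81024998e+00 -4.44089210e-16
  7.40786613e-01 -1.73005944e+00]
4.410447019789671 [-3.74010405e-01  3.46989051e-01  1.72755555e+00 -4.44089210e-16
  1.06704806e+00  1.49872788e+00] [-4.61205073e-01  5.90556064e-01  1.81024998e+00 -4.44089210e-16
  7.40786613e-01  1.41153321e+00]
[ 2.63104706e-01  6.30283794e-01  1.92750997e+00 -4.44089210e-16
  5.83798893e-01 -6.50171936e-02] [-1.86192229e-01  6.06521406e-01  1.81281967e+00 -4.44089210e-16
  7.22251580e-01  1.15749732e-01]
None None
```

```bash
python3 - <<'E'
from h import *
bot.move_pose([.513,.1505,.25],quat(np.deg2rad(18.8))); print(bot.observe()['time']); wrist("w1")
bot.move_pose([*(SEAT-.109*by),.25],quat(BY)); wrist("w2"); s=bot.observe();print(s['time'],s['eef_pos'])
a=cv2.imread("pics/w1.png");b=cv2.imread("pics/w2.png");cv2.imwrite("pics/w12.png",cv2.resize(np.vstack([a,b]),(480,600)))
E
```

```text
2.2583
3.7667 [ 0.54329418 -0.19941363  0.24997595]
```

View pics/w1.png

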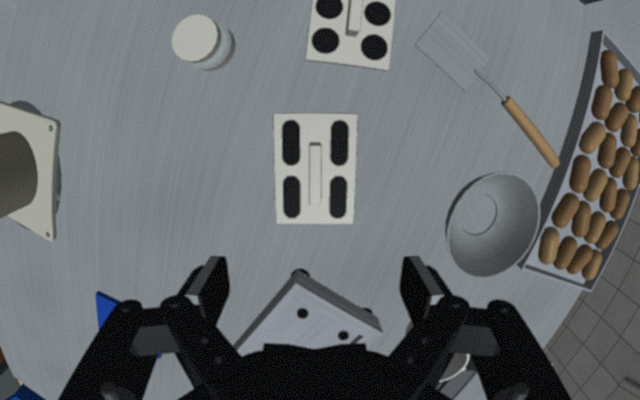

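View pics/w2.png

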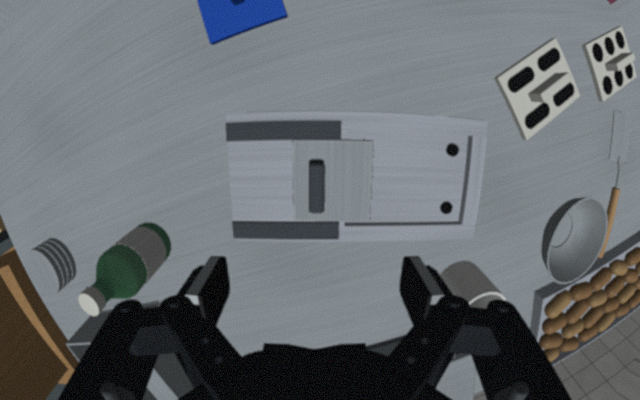

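```bash
python3 - <<'E'
from h import *
p,X,ok=wcloud("w1");P=p.astype(int)
b=(P.sum(-1)>330)&(P[...,0]-P[...,2]>5); b[:,:260]=0;b[:,370:]=0;b[:100]=0;b[235:]=0
b=cv2.morphologyEx(b.astype(np.uint8),cv2.MORPH_CLOSE,np.ones((3,3)))
c=max(cv2.findContours(b,0,cv2.CHAIN_APPROX_NONE)[0],key=cv2.contourArea)[:,0]
g=wray("w1",c,.012);r=cv2.minAreaRect(g[:,:2].astype(np.float32)*1000);print("slab",len(c),r)
q=X[ok&(X[...,2]>.036)&(X[...,2]<.05)&(abs(X[...,0]-.513)<.06)&(abs(X[...,1]-.15)<.06)]
print("rib",len(q),cv2.minAreaRect(q[:,:2].astype(np.float32)*1000),np.median(q[:,2]))
p,X,ok=wcloud("w2")
for box in((440,140,465,160),(435,198,458,218)):
    m=np.zeros((400,640),np.uint8);x0,y0,x1,y1=box;m[y0:y1,x0:x1]=p[y0:y1,x0:x1].sum(-1)<150
    M=cv2.moments(m,True);uv=(M['m10']/M['m00'],M['m01']/M['m00']);print("stud",M['m00'],uv,wray("w2",uv,.043))
def lr(w,n):
    q=X[w];r=cv2.minAreaRect(q[:,:2].astype(np.float32)*1000);print(n,len(q),r,np.median(q[:,2]))
near=ok&(np.hypot(X[...,0]-SEAT[0],X[...,1]-SEAT[1])<.26)
u=np.zeros_like(ok);u[100:250,215:495]=1;near&=u
lr(near&(X[...,2]>.085)&(X[...,2]<.1),"lug")
lr(near&(X[...,2]>.046)&(X[...,2]<.054),"top")
lr(near&(X[...,2]>.034)&(X[...,2]<.042),"floor")
E
```

```text
slab 162 ((505.1958923339844, 206.38182067871094), (23.957353591918945, 35.60666275024414), 1.1683896780014038)
rib 740 ((513.7731323242188, 152.01318359375), (13.424324035644531, 69.09241485595703), 18.70035171508789) 0.04135530763001319
stud 91.0 (451.989010989011, 149.3846153846154) [[ 0.55803292 -0.03626236  0.043     ]]
stud 84.0 (445.75, 207.33333333333334) [[ 0.62619964 -0.05759811  0.043     ]]
lug 788 ((544.8386840820312, -198.5455780029297), (14.876956939697266, 49.36408615112305), 72.52376556396484) 0.09164739880253109
top 12675 ((560.9247436523438, -149.3107452392578), (301.7253112792969, 150.97509765625), 72.72430419921875) 0.04936302073457516
floor 8662 ((568.4302978515625, -92.87920379638672), (150.29299926757812, 131.7215576171875), 72.84429931640625) 0.03736263271424173
```

```bash
sed -i 's/SEAT=np.array(\[[^]]*\])/SEAT=np.array([.5767,-.0973])/' h.py; python3 - <<'E'
from h import *
L=np.array([.5448,-.1985]);q=quat(BY)
def pr(t):
    s=bot.observe();print(t,round(s['time'],2),s['eef_pos'].round(4),s['ft_force'].round(1),round(s['width'],4))
bot.move_linear([*L,.12],q,feed=.2)
print(bot.move_linear([*L,.080],q,feed=.08,threshold=10));pr("down")
bot.close();pr("closed")
E
```

```text
False
down 5.22 [ 0.5447 -0.1985  0.0796] [0.5 0.2 0.2] 0.0854
closed 5.86 [ 0.5449 -0.1985  0.0804] [-1.6  0.3  4.8] 0.0149
```

```bash
python3 - <<'E'
from h import *
L=np.array([.5448,-.1985]);q=quat(BY)
def pr(t):
    s=bot.observe();print(t,round(s['time'],2),s['eef_pos'].round(4),s['ft_force'].round(1),round(s['width'],4))
E=L-.052*by
print(bot.move_linear([*E,.080],q,feed=.08,threshold=25));pr("pulled")
bot.open_jaws();pr("open")
bot.move_linear([*E,.20],q,feed=.2); wrist("w3");pr("up")
E
```

```text
False
pulled 6.66 [ 0.5292 -0.2488  0.0804] [-1.7 -2.7  5.4] 0.0151
open 7.34 [ 0.5294 -0.2481  0.08  ] [ 0.4 -0.5 -1.2] 0.0855
up 8.14 [ 0.5284 -0.2477  0.1986] [ 1.   0.  -0.8] 0.0853
```

View pics/w3.png

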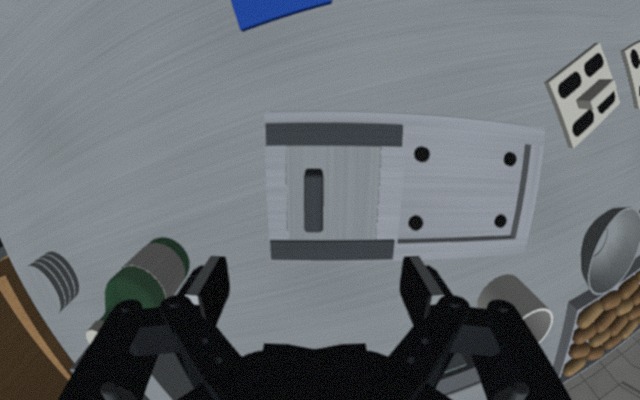

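The slide is back: lug at (314,200), and all four studs are visible at (422,154), (510,158), (416,222) and (500,221). Their centre gives a check on the seat.

```bash
python3 - <<'E'
from h import *
p,X,ok=wcloud("w3");S=[]
for u,v in((422,154),(510,158),(416,222),(500,221)):
    m=np.zeros((400,640),np.uint8);m[v-11:v+12,u-11:u+12]=p[v-11:v+12,u-11:u+12].sum(-1)<150
    M=cv2.moments(m,True);S.append(wray("w3",(M['m10']/M['m00'],M['m01']/M['m00']),.043)[0])
S=np.array(S);print(S.round(4),S.mean(0));e=S[[1,3]].mean(0)-S[[0,2]].mean(0);print(np.linalg.norm(e),np.rad2deg(np.arctan2(e[1],e[0])))
q=X[ok&(X[...,2]>.085)&(X[...,2]<.1)&(abs(X[...,0]-.53)<.05)&(abs(X[...,1]+.25)<.05)];print("lug",cv2.minAreaRect(q[:,:2].astype(np.float32)*1000))
q=X[ok&(X[...,2]>.034)&(X[...,2]<.042)&(np.hypot(X[...,0]-SEAT[0],X[...,1]-SEAT[1])<.1)];print("floor",cv2.minAreaRect(q[:,:2].astype(np.float32)*1000))
# plate grasp
a=np.deg2rad(18.7);Q=quat(a);G=np.array([.5138,.152])
def pr(t):
    s=bot.observe();print(t,round(s['time'],2),s['eef_pos'].round(4),s['ft_force'].round(1),round(s['width'],4))
bot.move_pose([*G,.15],Q)
print(bot.move_linear([*G,.031],Q,feed=.12,threshold=10));pr("down")
bot.close();pr("closed")
E
```

```text
[[ 0.5261 -0.1389  0.043 ]
 [ 0.5576 -0.0369  0.043 ]
 [ 0.5939 -0.1599  0.043 ]
 [ 0.6255 -0.0583  0.043 ]] [ 0.57577884 -0.09849393  0.043     ]
0.10655027410153754 72.80272275494325
lug ((528.9051513671875, -249.9654083251953), (15.105801582336426, 49.399559020996094), 73.19962310791016)
floor ((579.1385498046875, -94.99732208251953), (149.0714111328125, 110.1264877319336), 72.81340789794922)
False
down 10.78 [0.5143 0.1521 0.0316] [-0.4  0.3 -0.5] 0.0853
closed 11.43 [0.514  0.1521 0.0313] [-0.4  0.   5. ] 0.0124
```

```bash
python3 - <<'E'
from h import *
def pr(t):
    s=bot.observe();print(t,round(s['time'],2),s['eef_pos'].round(4),s['ft_force'].round(1),round(s['width'],4))
G=np.array([.5138,.152]);S=np.array([.577,-.097]);Q=quat(BY-np.pi/2)
bot.move_linear([*G,.14],feed=.12);pr("lift")
bot.move_pose([*S,.14],Q);pr("over")
bot.move_linear([*S,.093],Q,feed=.1);pr("low"); wrist("w4")
p,d=grab_frame("side");cv2.imwrite("pics/s4.png",cv2.resize(p[150:330,270:450,::-1],None,fx=3,fy=3)); np.savez("s4.npz",p=p,d=d)
E
```

```text
lift 12.49 [0.5132 0.1518 0.1393] [-0.2 -0.  -2.6] 0.0126
over 13.5 [ 0.5766 -0.0961  0.1396] [-0.5  0.4 -2.4] 0.0129
low 14.12 [ 0.5772 -0.0966  0.093 ] [ 0.2 -0.4 -2.8] 0.0128
```

View pics/w4.png

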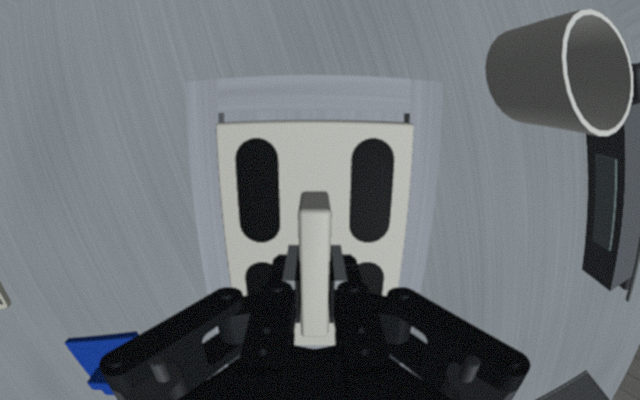

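View pics/s4.png

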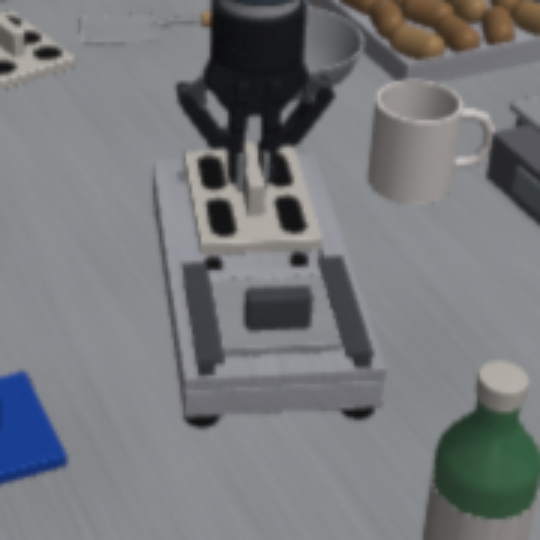

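```bash
python3 - <<'E'
from h import *
S=np.array([.577,-.097])
def bc(uv,z):
    w=wray("w4",uv,z)[:,:2]-S; return np.c_[w@bx,w@by].round(4)
print("plate far edge corners",bc([(218,123),(413,124),(316,122)],.0737))
print("opening wall top",bc([(220,112),(407,113)],.05),"floor",bc([(220,112),(407,113)],.038))
p,X,ok=wcloud("w4")
q=X[ok&(X[...,2]>.066)&(X[...,2]<.082)];q=q[np.hypot(q[:,0]-S[0],q[:,1]-S[1])<.1];w=q[:,:2]-S
print(np.percentile(w@bx,[1,99]),np.percentile(w@by,[1,99.5]),np.median(q[:,2]))
a=cv2.imread("pics/w4.png");cv2.imwrite("pics/w4c.png",cv2.resize(a[60:160,180:450],None,fx=2.9,fy=2.9,interpolation=2))
E
```

```text
plate far edge corners [[-0.0468  0.0702]
 [ 0.05    0.07  ]
 [ 0.0017  0.0695]]
opening wall top [[-0.0529  0.0755]
 [ 0.0538  0.0751]] floor [[-0.0566  0.0755]
 [ 0.0575  0.075 ]]
[-0.04762841  0.04953975] [-0.0632973   0.07001205] 0.07315431802430247
```

View pics/w4c.png

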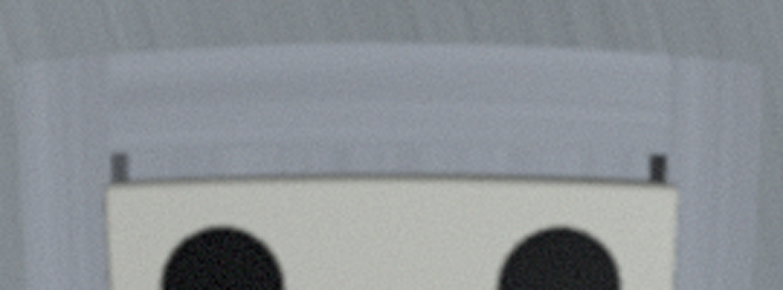

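```bash
python3 - <<'E'
from h import *
def pr(t):
    s=bot.observe();print(t,round(s['time'],2),s['eef_pos'].round(4),s['ft_force'].round(1),s['moment'].round(2),round(s['width'],4))
S=np.array([.577,-.097])-.001*bx;Q=quat(BY-np.pi/2)
print(bot.move_linear([*S,.073],Q,feed=.05,threshold=6));pr("laid")
print(bot.move_linear([*S,.0675],Q,feed=.02,threshold=50));pr("pressed")
bot.dwell(.2);pr("hold");wrist("w5")
E
```

```text
True
laid 14.63 [ 0.5761 -0.0969  0.0732] [ 0.7 -0.1 -0.9] [-0.09 -0.33 -0.01] 0.0125
False
pressed 15.07 [ 0.5762 -0.0969  0.0693] [-6.6 -0.3 20.2] [0.07 1.02 0.03] 0.0124
hold 15.28 [ 0.5761 -0.0968  0.0693] [-6.3 -1.  20.3] [ 0.07  0.98 -0.02] 0.0127
```

View pics/w5.png

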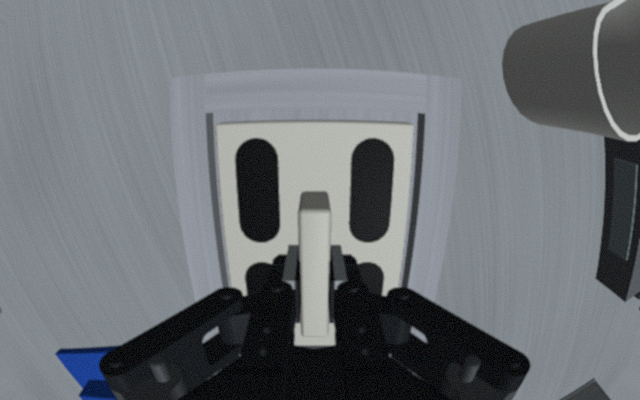

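```bash
python3 - <<'E'
from h import *
def pr(t):
    s=bot.observe();print(t,round(s['time'],2),s['eef_pos'].round(4),s['ft_force'].round(1),s['moment'].round(2),round(s['width'],4))
S=np.array([.577,-.097])-.001*bx;Q=quat(BY-np.pi/2)
print(bot.move_linear([*S,.0645],Q,feed=.02,threshold=35));pr("pressed")
bot.dwell(.2);pr("hold")
bot.move_linear([*S,.0690],Q,feed=.05);pr("relax")
bot.open_jaws();pr("open")
bot.move_linear([*S,.24],Q,feed=.2);wrist("w6");pr("up")
p,X,ok=wcloud("w6")
w=X[...,:2]-S;x=w@bx;y=w@by
a=ok&(p.sum(-1)>330)
for n,m in (("slab",(abs(x)<.047)&(abs(y)<.067)&(abs(x)>.012)),("bed",((abs(x)>.058)&(abs(x)<.072)&(abs(y)<.07)))):
    m=a&m&(abs(X[...,2]-.05)<.012);A=np.c_[x[m],y[m],np.ones(m.sum())];f=np.linalg.lstsq(A,X[m][:,2],rcond=None)[0];print(n,m.sum(),f.round(5))
q=ok&(X[...,2]>.074)&(X[...,2]<.09)&(abs(x)<.04)&(abs(y)<.06);r=cv2.minAreaRect(np.c_[x[q],y[q]].astype(np.float32)*1000);print("rib",r,np.median(X[q][:,2]))
m=a&(abs(X[...,2]-.05)<.006)&(abs(x)<.052)&(abs(y)<.072)
E
```

```text
True
pressed 15.53 [ 0.576  -0.0968  0.0693] [-1.2  0.5  6.7] [0.06 0.19 0.03] 0.0127
hold 15.73 [ 0.5761 -0.0969  0.0693] [-1.   0.2  5.5] [ 0.01  0.2  -0.  ] 0.0125
relax 15.98 [ 0.576  -0.0968  0.0693] [-1.2 -0.9  5.7] [-0.16  0.33  0.01] 0.0129
open 16.68 [ 0.5761 -0.0967  0.069 ] [-0.1  0.   0.3] [ 0.01  0.   -0.  ] 0.0854
up 17.74 [ 0.5751 -0.0965  0.2386] [-0.4  0.4 -0.1] [-0.01  0.02  0.01] 0.0854
slab 4305 [ 0.00027 -0.00085  0.04949]
bed 3156 [ 0.00052 -0.00081  0.04946]
rib ((1.3949742317199707, -0.17450332641601562), (69.99540710449219, 13.061335563659668), 89.8454360961914) 0.07933207079891108
```

View pics/w6.png

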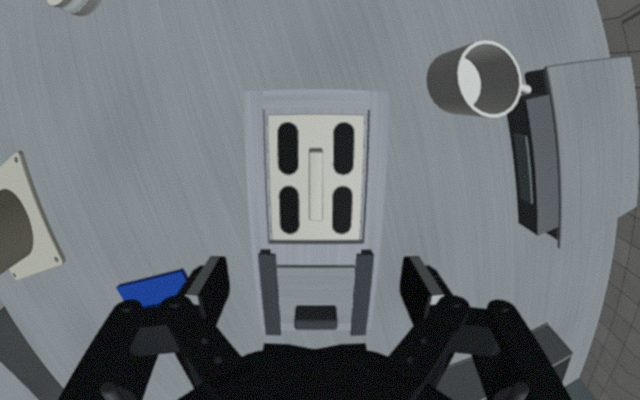

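```bash
python3 - <<'E'
from h import *
def pr(t):
    s=bot.observe();print(t,round(s['time'],2),s['eef_pos'].round(4),s['ft_force'].round(1),round(s['width'],4))
L=np.array([.5290,-.2492]);q=quat(BY)
bot.move_pose([*L,.16],q)
print(bot.move_linear([*L,.080],q,feed=.1,threshold=10));pr("down")
bot.close();pr("closed")
s=bot.observe()['eef_pos'][:2]
print(bot.move_linear([*(s+.062*by),.080],q,feed=.06,threshold=15));pr("pushed")
e=bot.observe()['eef_pos'][:2];print("travel",(e-s)@by)
bot.dwell(.2);bot.open_jaws();pr("open")
bot.move_linear([*e,.22],q,feed=.2);wrist("w7");pr("up")
p,X,ok=wcloud("w7");S=np.array([.577,-.097]);w=X[...,:2]-S;x=w@bx;y=w@by
m=ok&(X[...,2]>.085)&(X[...,2]<.1)&(abs(x)<.05)&(abs(y+.107)<.06);print("lug",cv2.minAreaRect(np.c_[x[m],y[m]].astype(np.float32)*1000))
E
```

```text
False
down 20.31 [ 0.5294 -0.2494  0.0805] [ 0.7 -0.4  0.6] 0.0853
closed 20.95 [ 0.5291 -0.2492  0.0804] [-1.8  1.7  5.1] 0.0149
True
pushed 21.81 [ 0.5451 -0.198   0.0804] [-1.9 -5.   4.7] 0.0147
travel 0.05370944349298359
open 22.69 [ 0.5448 -0.1973  0.08  ] [-0.4  0.2  0.5] 0.0853
up 23.59 [ 0.5441 -0.1976  0.2185] [ 0.1  0.9 -0.8] 0.0856
lug ((-0.4887886047363281, -107.24183654785156), (49.54774475097656, 14.940027236938477), 0.3327738642692566)
```

View pics/w7.png

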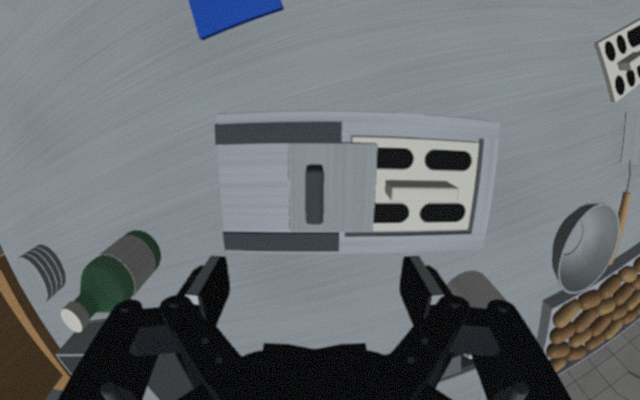

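```bash
python3 - <<'E'
from h import *
p,X,ok=wcloud("w7");S=np.array([.577,-.097]);w=X[...,:2]-S;x=w@bx;y=w@by
a=ok&(p.sum(-1)>330)
for n,m in (("slab",(abs(x)<.047)&(y<.067)&(y>-.035)&(abs(x)>.012)),("bed",((abs(x)>.058)&(abs(x)<.072)&(abs(y)<.07)))):
    m=a&m&(abs(X[...,2]-.05)<.012);A=np.c_[x[m],y[m],np.ones(m.sum())];print(n,m.sum(),np.linalg.lstsq(A,X[m][:,2],rcond=None)[0].round(5))
q=ok&(X[...,2]>.074)&(X[...,2]<.084)&(abs(x)<.03)&(abs(y)<.06);print("rib",cv2.minAreaRect(np.c_[x[q],y[q]].astype(np.float32)*1000))
g,d=grab_frame("scene");cv2.imwrite("pics/scene9.png",g[:,:,::-1])
E
```

```text
slab 2765 [ 0.00065 -0.00116  0.04934]
bed 3105 [ 0.00024 -0.00127  0.04932]
rib ((-0.24859285354614258, -0.2135467529296875), (14.952302932739258, 70.53776550292969), 0.5831466913223267)
```

View pics/scene9.png

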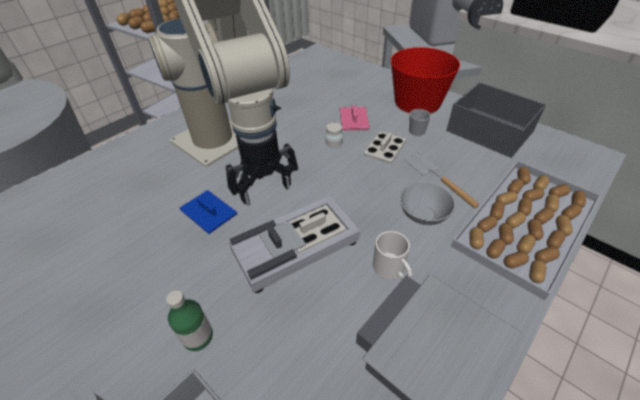

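The plate is level with the bed and the tongue lies over its end at (290,235). The bystanders and the round plate at (386,146) are where they started, and the arm is clear.

```bash
python3 -c "
from bench import bot
bot.finish_job();print(bot.observe()['time'])"
```

```text
the job is handed in; nothing more can be done
the job is handed in; nothing more can be done
```

The former is set up for croquettes and the job is handed in, with about 24 s of the 72 s used. I drew the slide back about 52 mm by its lug. I then lowered the oblong-pocket plate into the opening, pressed it down while holding its rib, and pushed the slide home against its stop.

Last checks before handing in:
- **Plate:** the slab top is within 0.1 mm of the bed top (49.3 mm for both) and within 0.001 rad of level with it. The rib is within about 1.5 mm of the opening's centre.
- **Slide:** the lug measured 107.2 mm from the opening's centre, and home is 107 mm. The push ended on the force threshold, so it reached the stop.
- **Everything else:** the round-pocket plate and the bystanders look unmoved in the last scene picture; I did not measure them. The gripper was open and clear of everything.

No check failed. The only disagreement was between my seat-position estimates (studs, opening floor and bed outline), which differed by up to 5 mm; I used the value between them.

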